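Build the slatted airing tower on the sherd dryer and start it

TASK

Build the airing tower on the dryer: lay two slats level across its two aluminium rails, evenly about their middle, then two more crosswise on top of those, above the rails, with every slat's notches dropped fully home over the pieces beneath it. The rails have been shifted sideways by an unknown amount, so feel for where the notches drop in. When the tower stands, push the green start button fully down and let it come up again; leave the jar, the glue bottle and the two loose sherds at the front where they are.

Things in the scene. Friction and masses are not known exactly. Their poses are not given: they have to be found in the camera images.
- dryer: grey fan dryer, fixed to the bench, housing 200 x 200 mm, flat deck 50 mm above the bench; origin at the centre of its underside, z up; its -x side faces the robot and carries a black ledge with the start button. On the deck lie two aluminium rails along its x, 180 long, 22 wide, 20 mm high, top edges rounded at 3 mm, 100 mm apart centre to centre, joined by end ties 4 mm thick
- deck (a point): centre of the dryer's deck, 50 mm above the bench. The rails' tops are 20 mm above it. The rail pair is clamped (yields only to about 60 N) with its middle anywhere from 11 mm to one side to 11 mm to the other of this point along the dryer's y; where, is not reported
- low_back (a point): place of one lower slat on the dryer: middle of its underside when home, 63 mm above the bench (70 mm if it merely rests on the rails). The slat lies along the dryer's y. Up to 15 mm off along the dryer's x and 18 mm along its y is allowed, as the rails dictate; but the two lower slats must be 100 mm apart (within about 4 mm) for the upper ones to fit
- low_front (a point): the same for the other lower slat, 100 mm nearer the robot along the dryer's x
- top_left (a point): place of one upper slat: middle of its underside when home, 76 mm above the bench (83 mm if it merely rests on the lower slats). The slat lies along the dryer's x, notches over the lower slats. Up to 20 mm off along the dryer's x and 25 mm along its y is allowed
- top_right (a point): the same for the other upper slat, 100 mm away along the dryer's -y
- slat_a: loose notched wooden slat, 170 long (its x), 22 wide (its y), 20 mm high, 0.1 to 0.15 kg; origin at the centre of its underside, z up. Two notches cross its underside, centred 50 mm either side of the middle, each 27 mm long and 7 mm deep; the top is flat, its edges rounded at 3 mm. The four slats are alike, lie notches down on the bench, and any may go anywhere in the tower
- slat_b: notched wooden slat, just like slat_a
- slat_c: notched wooden slat, just like slat_a
- slat_d: notched wooden slat, just like slat_a
- start_top (a point): centre of the top of the green start button, a spring push button of 28 mm diameter on the ledge in front of the dryer; it is pressed straight down, 6 mm of travel, about 5 N when fully down
- start (a joint): travel of the start button in m: 0 up, 0.006 fully down
- jar: clear glass jar with a pale lid, 71 mm across, 110 mm high, bystander; origin at the centre of its underside
- glue_bottle: small dropper bottle, 34 mm across, 102 mm high, bystander; origin at the centre of its underside
- clay_sherd: ochre glazed sherd, 74 x 66 x 10 mm, lying flat, bystander; origin at the centre of its underside
- dark_sherd: dark sherd, 74 x 74 x 11 mm, lying flat, bystander; origin at the centre of its underside

How it is judged:
By the outcome, as a careful person would: the job done as asked, in the order asked, and still so for the second after the job is handed in, with the robot touching nothing.
It also fails if it takes over 70 s, if anything falls off the work surface, if the arm or the gripper's body presses on something with over 40 N, if the wrist force passes 120 N, or if a joint passes its speed limit or range.

ROBOT

A 6-joint arm with a two-finger parallel gripper is mounted at the origin on a cart in front of the work surface, level with it; the furniture and walls round the work are solid. World frame = base frame: x ahead of the robot, y to its left, z up, the work surface at z = 0. Lengths are in mm, angles in rad, forces in N, time in s.
With the tool pointing down it reaches from about 350 to 975 mm from the base axis. Payload 17.4 kg.
Tool frame: the origin (TCP) lies at the very end of the fingers, on their centre line; the grasp point (between the pads) lies bot.grip_depth behind it (bot.grip_depth is the distance from the TCP to the grasp point, in mm); z points along the fingers, y is the line along which they close (so a half turn about z gives the same grasp; the last joint's range is limited). The gripper opens to 85 mm and grips with 20 to 120 N. Pads are 22 mm wide; open, the fingers measure 114 mm over their backs; the gripper's body (76 mm by 85 mm) begins 54 mm behind the grasp point. The pads swing forward as they close: fully open they stand 13 mm farther back than shut.
Start: joints at [1.19, 0.116, 1.442, -0, 1.584, -0.038], TCP at [226.893, 635.73, 231.303] pointing down, gripper open.
Joint ranges: [-2.83, 2.83], [-0.83, 2.19], [0.07, 2.5], [-1.14, 4.28], [0.01, 3], [-2.97, 2.97]. Speed limits (rad/s): [1.89, 1.89, 2.22, 3.14, 3.14, 3.14].

INTERFACE

Orientations are given as a rotation vector (axis times angle).
In Python, from plant import bot, vision, sense gives the robot as it stands (bot), with the cameras (vision) and the readings as plain functions.
- The arm moves only by the shell command python3 drive.py 'ROWS' [OPENING] [FORCE]. ROWS is one flat JSON list of numbers that holds 1 to 10 rows one after another, with no inner brackets; each row has 6 numbers: dx, dy, dz in shares of 200 mm (1.0 is 200 mm), then a rotation vector rx, ry, rz in a scale on which 1.0 is pi rad; each row shifts and turns the commanded pose from where the row before left it, along the tool's axes as they then stand; what a row does not reach is not made up. A row lasts 1/12 s, in which the tool goes at most 41.7 mm and 0.125 rad, less where a joint would pass 70% of its speed; a pose out of reach is approached as far as the arm can. OPENING is the finger opening in mm, set as the command begins (- or left out keeps the last). The fingers move at their own pace and stop on an object; FORCE is the grip in N (left out, the last holds). Time passes only in rows, so rows that do not move let the fingers close. It prints the time, the measured TCP pose, the force, the opening and the grip force at its end. No shift or turn number may pass 1 either way. Input that does not fit is refused with a message, and nothing moves.
- sense(): the state, without advancing time (a new reading comes with each control period).
- vision.get_image(name): name is "side" or "top" or "wrist"; returns the picture (420x560x3 uint8, blue, green, red); there is no depth.
- vision.camera_info(name): a dict with "intrinsics" (3x3 intrinsics, pixels), "eye" and "attitude" of the camera in the world. Camera axes: x right, y up, looking along -z (the intrinsics and any distortion apply to the point x, -y, -z); pixel columns grow to the right and rows downward; lengths in mm; the calibration is good to about 2 mm. A picture is of the moment at which its call begins: read the wrist's pose just before it. camera_info takes no time and is no camera call; for the wrist camera it gives the pose at the moment of the call.
- bot.finish_job(): hands the job in; it is judged then, once.
The state is a dict: "time": time; "q": joint angles; "qd": joint speeds; "tau": joint torques, N m; "tcp_pos": TCP position; "ee_rot": TCP orientation; "wrist_force": force on the tool from outside, world axes, zero at the start; "torque": the same for the moment, N m; "finger_gap": finger opening in mm; "finger_force": force on a finger pad.
Only numpy, scipy, OpenCV 4.12 (cv2) and the standard library are available. Lean on these libraries where they do the work, as an engineer would, in place of code of your own. Each camera call takes 0.05 s, during which the arm holds its last target. There are 200 camera calls.

## Working session

There is one attempt and no reset: what is moved stays moved. The work goes in short steps, Python scripts to look and compute and a shell command to move; the robot and the scene stay as the last step left them, time stands still between calls to the robot, and variables do not carry over. Pictures are saved under pics/ and viewed, at most 10 in all, crops included, and the job is handed in when it is done.

```bash
ls; mkdir -p pics; python3 - <<'E'
from plant import bot, vision, sense
import cv2, numpy as np
print({k:np.round(v,3).tolist() for k,v in sense().items()}, bot.grip_depth)
for n in ("side","top","wrist"):
    c=vision.camera_info(n); print(n,{k:np.round(v,3).tolist() if not isinstance(v,str) else v for k,v in c.items()})
    cv2.imwrite(f"pics/{n}0.png",vision.get_image(n))
E
```

```text
drive.py
pics
plant.py
{'time': 0.0, 'q': [1.19, 0.116, 1.442, 0.0, 1.584, -0.038], 'qd': [-0.002, 0.001, 0.001, 0.001, -0.001, 0.0], 'tau': [0.0, -73.201, -63.247, 0.0, 0.006, -0.0], 'tcp_pos': [226.788, 635.549, 230.544], 'ee_rot': [-0.536, -3.095, 0.002], 'wrist_force': [0.093, -0.873, -0.411], 'torque': [0.001, 0.009, 0.029], 'finger_force': 0.0, 'finger_gap': 85.272} 18.700000000000003
side {'intrinsics': [[400.581, 0.0, 279.477], [0.0, 400.581, 209.739], [0.0, 0.0, 1.0]], 'eye': [537.195, 820.928, 586.303], 'attitude': [0.045, -1.498, -2.75]}
top {'intrinsics': [[515.91, 0.0, 268.062], [0.0, 515.91, 207.667], [0.0, 0.0, 1.0]], 'eye': [349.564, 40.036, 1112.823], 'attitude': [0.139, -0.156, -1.558]}
wrist {'intrinsics': [[352.356, 0.0, 285.375], [0.0, 352.356, 209.187], [0.0, 0.0, 1.0]], 'eye': [161.02, 658.386, 372.598], 'attitude': [-0.239, -0.169, 1.221]}
```

View pics/top0.png

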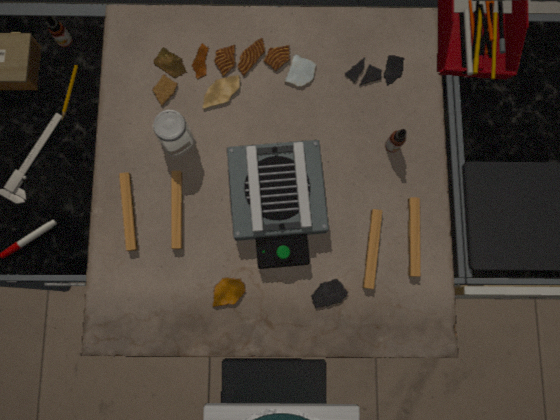

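View pics/side0.png

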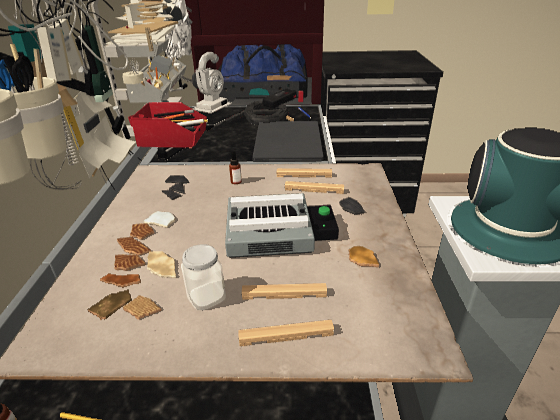

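Top view: four slats at about px (128,211), (177,211), (373,249), (415,237). The dryer is at (278,190), with rails near columns 254 and 304 and the button at (283,252). The side view shows the same slats at (290,332), (288,291), (315,187) and (303,173).

```bash
cat > h.py <<'E'
import numpy as np, cv2
from scipy.spatial.transform import Rotation as R
from plant import bot, vision, sense
def ray(c,uv):
    K=np.array(c["intrinsics"]); p=np.linalg.solve(K,[uv[0],uv[1],1.])
    d=R.from_rotvec(c["attitude"]).apply([p[0],-p[1],-p[2]]); return np.array(c["eye"],float),d/np.linalg.norm(d)
def plane(c,uv,z):
    e,d=ray(c,uv); return e+d*(z-e[2])/d[2]
def proj(c,P):
    v=R.from_rotvec(c["attitude"]).inv().apply(np.asarray(P,float)-c["eye"]); q=np.array(c["intrinsics"])@[v[0],-v[1],-v[2]]; return q[:2]/q[2]
def tri(c1,u1,c2,u2):
    a,d=ray(c1,u1); b,e=ray(c2,u2); s=np.linalg.lstsq(np.c_[d,-e],b-a,rcond=None)[0]
    p,q=a+s[0]*d,b+s[1]*e; return (p+q)/2,np.linalg.norm(p-q)
def blobs(im,lo,hi,amin):
    m=cv2.inRange(cv2.cvtColor(im,cv2.COLOR_BGR2HSV),lo,hi); m=cv2.morphologyEx(m,cv2.MORPH_OPEN,np.ones((3,3),np.uint8))
    return [k for k in cv2.findContours(m,0,cv2.CHAIN_APPROX_NONE)[0] if cv2.contourArea(k)>amin]
E
python3 - <<'E'
from h import *
for n,pts in (("top",[(128,211),(177,211),(373,249),(415,237),(250,180),(258,200),(304,180),(284,252),(140,100)]),("side",[(290,332),(290,340),(288,291),(288,296),(315,187),(303,173),(265,200),(324,210)])):
    im=cv2.imread(f"pics/{n}0.png"); h=cv2.cvtColor(im,cv2.COLOR_BGR2HSV)
    print(n,[h[y,x].tolist() for x,y in pts])
    for k in blobs(im,(8,95,110),(22,255,255),200): print(np.round(cv2.minAreaRect(k)[0]),np.round(cv2.minAreaRect(k)[1]),cv2.contourArea(k))
    c=[(110,160,450,300),(220,160,350,360)][n=="side"]
    cv2.imwrite(f"pics/{n}crop.png",cv2.resize(im[c[1]:c[3],c[0]:c[2]],None,fx=[2.3,3][n=="side"],fy=[2.3,3][n=="side"],interpolation=cv2.INTER_CUBIC))
E
```

```text
top [[18, 145, 120], [18, 139, 121], [17, 142, 124], [17, 139, 127], [15, 18, 143], [9, 13, 142], [17, 17, 138], [68, 222, 86], [14, 57, 107]]
[373. 248.] [ 9. 79.] 639.0
[415. 236.] [78. 10.] 651.0
[175. 213.] [68.  9.] 582.0
[127. 211.] [77. 10.] 656.0
[221.  92.] [21. 46.] 431.5
side [[19, 107, 240], [15, 95, 145], [19, 103, 244], [16, 123, 183], [16, 121, 206], [15, 123, 188], [19, 15, 240], [65, 155, 163]]
[142. 378.] [  2. 106.] 212.0
[286. 332.] [16. 95.] 1334.0
[140. 307.] [22. 39.] 509.5
[284. 291.] [14. 84.] 1025.0
[120. 280.] [39. 13.] 350.5
[364. 256.] [20. 29.] 436.5
[132. 246.] [32. 53.] 879.0
[314. 187.] [59.  9.] 422.5
[304. 172.] [54.  8.] 352.5
[142.  26.] [13. 62.] 382.5
```

View pics/topcrop.png

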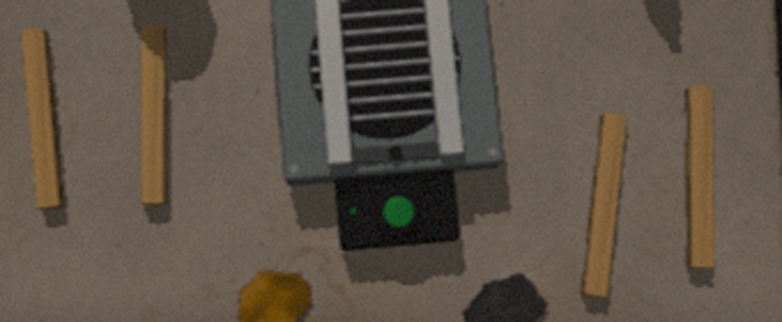

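View pics/sidecrop.png

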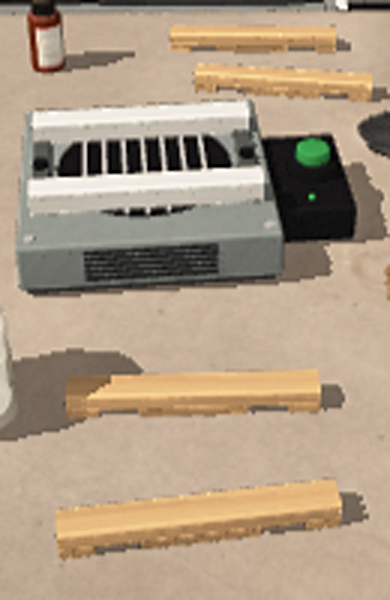

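```bash
python3 - <<'E'
from h import *
ct,cs=vision.camera_info("top"),vision.camera_info("side")
T=lambda p:(110+p[0]/2.3-.3,160+p[1]/2.3-.3); S=lambda p:(220+p[0]/3-.3,160+p[1]/3-.3)
D=dict(L2=[((33,30),(57,517)),((48,207),(338,488))],L1=[((152,25),(67,385)),((153,203),(320,377))],R1=[((614,114),(196,72)),((595,296),(371,79))],R2=[((700,87),(170,33)),((702,268),(335,33))],
 button=[((398,211),(312,150))],railend=[((340,160),(264,184)),((452,152),(253,107))],deckcorner=[((287,183),(283,280-27))])
for k,v in D.items():
    P=[tri(ct,T(a),cs,S(b)) for a,b in v]
    print(k,[(np.round(p,0).tolist(),round(e,1)) for p,e in P], end=' ')
    if len(P)==2:
        d=P[0][0]-P[1][0]; print("len",np.round(np.linalg.norm(d)),"yaw",np.round(np.arctan2(d[1],d[0]),3),"mid",np.round((P[0][0]+P[1][0])/2))
    else: print()
im=cv2.imread("pics/top0.png")
# z=20 top-plane rectangles from mask
for k in blobs(im,(8,95,90),(22,255,255),200):
    c=cv2.minAreaRect(k); b=np.array([plane(ct,q,12)[:2] for q in cv2.boxPoints(c)]); e=[np.linalg.norm(b[i]-b[i-1]) for i in range(4)]
    print(np.round(b.mean(0)),np.round(sorted(e)))
print(np.round(plane(ct,T((340,160)),70)),np.round(plane(ct,T((452,152)),70)),np.round(plane(ct,T((398,211)),50)))
E
```

```text
L2 [([632.0, 343.0, 20.0], np.float64(0.8)), ([464.0, 320.0, 20.0], np.float64(0.9))] len 169.0 yaw 0.139 mid [548. 331.  20.]
L1 [([638.0, 231.0, 19.0], np.float64(1.6)), ([468.0, 223.0, 19.0], np.float64(1.9))] len 170.0 yaw 0.045 mid [553. 227.  19.]
R1 [([557.0, -207.0, 14.0], np.float64(2.2)), ([388.0, -183.0, 18.0], np.float64(0.7))] len 170.0 yaw -0.139 mid [ 472. -195.   16.]
R2 [([584.0, -289.0, 15.0], np.float64(1.2)), ([414.0, -283.0, 16.0], np.float64(0.0))] len 170.0 yaw -0.038 mid [ 499. -286.   15.]
button [([459.0, -1.0, 56.0], np.float64(1.5))] 
railend [([502.0, 51.0, 59.0], np.float64(5.7)), ([508.0, -48.0, 69.0], np.float64(6.4))] len 100.0 yaw 1.632 mid [505.   1.  64.]
deckcorner [([487.0, 100.0, 29.0], np.float64(1.4))] 
[376. 117.] [51. 51. 55. 55.]
[ 474. -196.] [ 23.  24. 172. 172.]
[ 500. -287.] [ 23.  23. 172. 172.]
[546. 228.] [ 21.  22. 152. 152.]
[551. 335.] [ 22.  22. 172. 172.]
[829. 139.] [57. 58. 94. 95.]
[833. 268.] [42. 43. 56. 56.]
[503.  51.  70.] [512. -49.  70.] [461.  -2.  50.]
```

```bash
cat >> h.py <<'E'
def yaw():
    x=R.from_rotvec(sense()["ee_rot"]).as_matrix()[:,0]; return np.arctan2(x[1],x[0])%(2*np.pi)
def plan(x,y,z,a,n,p0=None,a0=None):
    "constant tool-frame row which, repeated n times, brings the TCP to x,y,z with tool x at heading a"
    p0=np.array(sense()["tcp_pos"]) if p0 is None else np.array(p0); a0=yaw() if a0 is None else a0
    t=-(a-a0)/n; D=np.array([x,y,z],float)-p0
    F=lambda b:np.array([[np.cos(b),np.sin(b)],[np.sin(b),-np.cos(b)]])  # tool xy -> world xy
    d=np.linalg.solve(sum(F(a0-k*t) for k in range(n)),D[:2])
    print(n,"x","%.1f %.1f %.1f 0 0 %.4f"%(d[0],d[1],-D[2]/n,t), "|step|=%.0f"%np.hypot(np.hypot(*d),D[2]/n))
E
python3 - <<'E'
from h import *
plan(450,215,260,np.pi,14)
E
```

```text
14 x -21.3 -26.8 -2.1 0 0 -0.0245 |step|=34
```

The manual's scale: shifts go in shares of 200 mm and turns go in shares of pi rad. Converting my numbers, -26.8 mm is -0.134, -21.3 mm is -0.1065, -0.0245 rad is -0.0078.

```bash
r="" ; python3 drive.py '[-0.1065, -0.134, -0.0105, 0, 0, -0.0078, -0.1065, -0.134, -0.0105, 0, 0, -0.0078, -0.1065, -0.134, -0.0105, 0, 0, -0.0078, -0.1065, -0.134, -0.0105, 0, 0, -0.0078, -0.1065, -0.134, -0.0105, 0, 0, -0.0078, -0.1065, -0.134, -0.0105, 0, 0, -0.0078, -0.1065, -0.134, -0.0105, 0, 0, -0.0078, -0.1065, -0.134, -0.0105, 0, 0, -0.0078, -0.1065, -0.134, -0.0105, 0, 0, -0.0078, -0.1065, -0.134, -0.0105, 0, 0, -0.0078]' 50
python3 drive.py '[-0.1065, -0.134, -0.0105, 0, 0, -0.0078, -0.1065, -0.134, -0.0105, 0, 0, -0.0078, -0.1065, -0.134, -0.0105, 0, 0, -0.0078, -0.1065, -0.134, -0.0105, 0, 0, -0.0078, 0, 0, 0, 0, 0, 0, 0, 0, 0, 0, 0, 0]'
python3 - <<'E'
from h import *
c=vision.camera_info("wrist"); im=vision.get_image("wrist"); cv2.imwrite("pics/w1.png",im)
import json; json.dump({k:np.asarray(c[k]).tolist() for k in("intrinsics","eye","attitude")},open("w1.json","w"))
print(yaw(),np.round(c["eye"]))
for k in blobs(im,(8,95,90),(24,255,255),1000):
    b=np.array([plane(c,q,20)[:2] for q in cv2.boxPoints(cv2.minAreaRect(k))]); print(np.round(cv2.minAreaRect(k)[0]),np.round(b.mean(0)),[round(np.linalg.norm(b[i]-b[i-1])) for i in range(2)])
E
```

```text
time: 0.98
tcp_pos: [372.3, 325.0, 252.4]
ee_rot: [0.151, 3.138, 0.0]
wrist_force: [0.4, -0.9, -0.8]
finger_gap: 50.1
finger_force: 0.0
time: 1.48
tcp_pos: [451.2, 213.2, 260.5]
ee_rot: [-0.004, -3.141, 0.0]
wrist_force: [-0.1, 0.6, -0.3]
finger_gap: 50.2
finger_force: 0.0
3.140075962764177 [381. 213. 403.]
[298. 256.] [551. 228.] [173, 22]
[385. 240.] [530. 329.] [142, 25]
[191. 105.] [377. 115.] [66, 61]
```

View pics/w1.png

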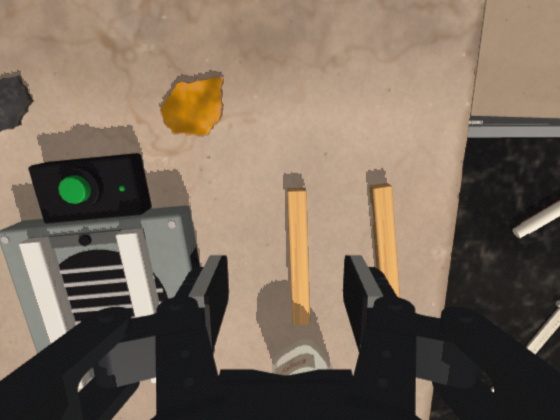

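Wrist view: slat L1 runs from (297,190) to (300,323). L2 starts at (382,186) and goes behind the finger. The rail near ends are at (35,238) and (131,233), the button is at (74,190), and the jar lid lies just beyond L1.

```bash
python3 - <<'E'
from h import *
import json
c=json.load(open("w1.json")); ct=vision.camera_info("top"); im=cv2.imread("pics/w1.png"); it=cv2.imread("pics/top0.png")
T=lambda p:(110+p[0]/2.3-.3,160+p[1]/2.3-.3)
for n,a,b in (("L1n",(153,203),(297,190)),("L1f",(152,25),(300,323)),("L2n",(48,207),(382,186)),("railL",(340,160),(131,233)),("railR",(452,152),(35,238)),("button",(398,211),(74,190)),("deckcornerL",(287,181),(187,212))):
    p,e=tri(ct,T(a),c,b); print(n,np.round(p),round(e,1))
def lab(im,c,lo,hi,z,amin,roi):
    m=np.zeros_like(im); x0,y0,x1,y1=roi; m[y0:y1,x0:x1]=im[y0:y1,x0:x1]
    for k in blobs(m,lo,hi,amin):
        pts=np.array([plane(c,q,z)[:2] for q in k[:,0,:].astype(float)])
        r=cv2.minAreaRect(pts.astype(np.float32)); b=cv2.boxPoints(r)
        e=[b[1]-b[0],b[2]-b[1]]; L=max(e,key=np.linalg.norm); 
        yw=(np.arctan2(L[1],L[0])+np.pi/2)%np.pi-np.pi/2
        print(" ",np.round(r[0],1),np.round(sorted(r[1]),1),"yaw %.3f"%yw,"xmin %.0f xmax %.0f"%(pts[:,0].min(),pts[:,0].max()))
print("wrist wood");lab(im,c,(8,95,90),(24,255,255),20,1000,(230,150,450,350))
print("wrist rails");lab(im,c,(0,0,170),(30,45,255),70,500,(0,200,170,310))
print("top rails");lab(it,ct,(0,0,125),(40,40,255),70,300,(225,135,335,245))
print("top deck");lab(it,ct,(70,15,50),(120,90,255),50,300,(222,130,335,245))
E
```

```text
L1n [472. 227.  -1.] 0.2
L1f [640. 232.  14.] 0.6
L2n [467. 325.   2.] 1.2
railL [506.  51.  53.] 0.3
railR [513. -51.  53.] 3.2
button [460.  -2.  52.] 1.0
deckcornerL [492. 101.  17.] 2.1
wrist wood
  [551.  228.6] [ 22.2 173.5] yaw 0.041 xmin 465 xmax 637
  [530.3 328.4] [ 25.3 142.3] yaw 0.149 xmin 459 xmax 599
wrist rails
  [547.6 -42. ] [21.6 77. ] yaw 0.092 xmin 509 xmax 585
  [543.   57.3] [21.4 86.6] yaw 0.088 xmin 500 xmax 585
top rails
  [592.1  59.6] [ 18.6 178.1] yaw 0.090 xmin 504 xmax 680
  [601.4 -39.9] [ 18.5 178.6] yaw 0.090 xmin 513 xmax 690
top deck
```

```bash
python3 - <<'E'
from h import *
plan(551,228.6,60,3.1826,6)
E
```

```text
6 x -16.8 2.1 33.4 0 0 -0.0071 |step|=37
```

Scaled: 33.4 mm is 0.167, 20 mm is 0.1, -0.0071 rad is -0.0023.

```bash
python3 drive.py '[-0.084, 0.0105, 0.167, 0, 0, -0.0023, -0.084, 0.0105, 0.167, 0, 0, -0.0023, -0.084, 0.0105, 0.167, 0, 0, -0.0023, -0.084, 0.0105, 0.167, 0, 0, -0.0023, -0.084, 0.0105, 0.167, 0, 0, -0.0023, -0.084, 0.0105, 0.167, 0, 0, -0.0023, 0, 0, 0.1, 0, 0, 0, 0, 0, 0.1, 0, 0, 0, 0, 0, 0.08, 0, 0, 0, 0, 0, 0, 0, 0, 0]' 50
python3 - <<'E'
from h import *
c=vision.camera_info("wrist"); im=vision.get_image("wrist"); cv2.imwrite("pics/w2.png",im)
print(sense()["tcp_pos"],yaw())
for k in blobs(im,(8,95,90),(24,255,255),1000):
    b=np.array([plane(c,q,20)[:2] for q in cv2.boxPoints(cv2.minAreaRect(k))]); print(np.round(cv2.boundingRect(k)),np.round(b,0).tolist())
E
```

```text
time: 2.37
tcp_pos: [548.6, 229.5, 0.6]
ee_rot: [0.069, -3.136, 0.002]
wrist_force: [-0.4, 0.3, -0.2]
finger_gap: 50.0
finger_force: 0.0
[549.51475245 229.66179354   2.76722329] 3.1856077640848985
[494  79  66 293] [[466.0, 294.0], [465.0, 315.0], [578.0, 344.0], [579.0, 317.0]]
[251  77  65 299] [[469.0, 214.0], [468.0, 235.0], [584.0, 243.0], [586.0, 217.0]]
```

Scaled: -35 mm is -0.175, -30 mm is -0.15.

```bash
python3 drive.py '[0, 0, 0, 0, 0, 0, 0, 0, 0, 0, 0, 0, 0, 0, 0, 0, 0, 0, 0, 0, 0, 0, 0, 0]' 10 60
python3 drive.py '[0, 0, -0.15, 0, 0, 0, 0, 0, -0.175, 0, 0, 0, 0, 0, -0.175, 0, 0, 0, 0, 0, -0.175, 0, 0, 0, 0, 0, 0, 0, 0, 0]'
python3 - <<'E'
from h import *
c=vision.camera_info("wrist"); im=vision.get_image("wrist"); cv2.imwrite("pics/w3.png",im)
s=sense(); print(s["tcp_pos"],yaw(),s["finger_gap"],s["finger_force"])
plan(645.2,16.1,140,1.661,14)
z=s["tcp_pos"][2]
for k in blobs(im,(8,95,90),(24,255,255),1000):
    b=np.array([plane(c,q,z+17)[:2] for q in cv2.boxPoints(cv2.minAreaRect(k))]); print(np.round(cv2.boundingRect(k)),np.round(b,0).tolist())
E
```

```text
time: 2.75
tcp_pos: [551.7, 229.5, 6.1]
ee_rot: [-0.067, 3.139, 0.002]
wrist_force: [-1.6, 2.0, 7.1]
finger_gap: 20.4
finger_force: 59.7
time: 3.17
tcp_pos: [553.3, 229.8, 148.0]
ee_rot: [-0.067, 3.131, 0.005]
wrist_force: [0.5, 0.1, 0.3]
finger_gap: 20.6
finger_force: 59.2
[552.59036083 229.48582287 144.39476974] 3.1843176951098466 20.089297736670353 59.16644733399153
14 x -16.1 -8.7 0.3 0 0 0.1088 |step|=18
[393  85  37 211] [[474.0, 263.0], [473.0, 275.0], [554.0, 288.0], [554.0, 273.0]]
[255  70  62 306] [[471.0, 216.0], [470.0, 236.0], [595.0, 245.0], [596.0, 218.0]]
```

View pics/w3.png

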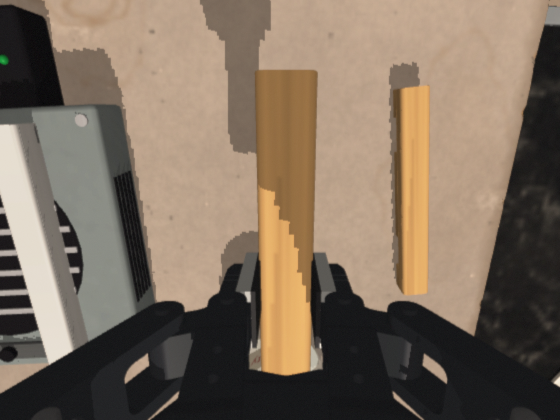

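```bash
python3 - <<'E'
from h import *
plan(645,18.6,140,1.661,14)
E
```

```text
14 x -16.0 -8.6 0.3 0 0 0.1088 |step|=18
```

Scaled: -16 mm is -0.08, -8.6 mm is -0.043, 0.1088 rad is 0.0346.

```bash
python3 drive.py '[-0.08, -0.043, 0.0015, 0, 0, 0.0346, -0.08, -0.043, 0.0015, 0, 0, 0.0346, -0.08, -0.043, 0.0015, 0, 0, 0.0346, -0.08, -0.043, 0.0015, 0, 0, 0.0346, -0.08, -0.043, 0.0015, 0, 0, 0.0346, -0.08, -0.043, 0.0015, 0, 0, 0.0346, -0.08, -0.043, 0.0015, 0, 0, 0.0346, -0.08, -0.043, 0.0015, 0, 0, 0.0346, -0.08, -0.043, 0.0015, 0, 0, 0.0346, -0.08, -0.043, 0.0015, 0, 0, 0.0346]'
python3 drive.py '[-0.08, -0.043, 0.0015, 0, 0, 0.0346, -0.08, -0.043, 0.0015, 0, 0, 0.0346, -0.08, -0.043, 0.0015, 0, 0, 0.0346, -0.08, -0.043, 0.0015, 0, 0, 0.0346, 0, 0, 0.125, 0, 0, 0, 0, 0, 0.1, 0, 0, 0, 0, 0, 0, 0, 0, 0, 0, 0, 0, 0, 0, 0]'
python3 - <<'E'
from h import *
plan(645,18.6,88,1.661,1); print(yaw())
E
```

```text
time: 4.05
tcp_pos: [653.0, 88.4, 135.3]
ee_rot: [-1.575, -2.717, 0.001]
wrist_force: [-0.3, -0.2, -1.0]
finger_gap: 20.1
finger_force: 59.1
time: 4.72
tcp_pos: [642.9, 17.8, 89.0]
ee_rot: [-2.117, -2.318, 0.003]
wrist_force: [0.3, -0.5, -1.2]
finger_gap: 20.5
finger_force: 59.1
1 x 0.6 2.2 1.0 0 0 0.0002 |step|=2
1.6612432578362955
```

Scaled: 4 mm is 0.02, 2.2 mm is 0.011.

```bash
python3 drive.py '[0.003, 0.011, 0.02, 0, 0, 0, 0, 0, 0.02, 0, 0, 0, 0, 0, 0.015, 0, 0, 0, 0, 0, 0, 0, 0, 0]'
python3 drive.py '[0, 0, 0.01, 0, 0, 0, 0, 0, 0.01, 0, 0, 0, 0, 0, 0, 0, 0, 0]'
python3 drive.py '[0, 0, 0.01, 0, 0, 0, 0, 0, 0.005, 0, 0, 0, 0, 0, 0, 0, 0, 0]'
```

```text
time: 5.05
tcp_pos: [645.7, 18.7, 78.8]
ee_rot: [-2.118, -2.32, 0.0]
wrist_force: [-0.7, 0.1, -1.1]
finger_gap: 20.4
finger_force: 59.1
time: 5.3
tcp_pos: [645.6, 18.5, 74.8]
ee_rot: [-2.119, -2.319, 0.0]
wrist_force: [-0.4, -0.0, -1.5]
finger_gap: 20.4
finger_force: 59.1
time: 5.55
tcp_pos: [645.7, 18.5, 71.8]
ee_rot: [-2.119, -2.319, 0.0]
wrist_force: [-0.0, -0.1, -1.0]
finger_gap: 20.0
finger_force: 59.1
```

Scaled: 1 mm is 0.005.

```bash
python3 drive.py '[0, 0, 0.005, 0, 0, 0, 0, 0, 0.005, 0, 0, 0, 0, 0, 0, 0, 0, 0]'
python3 drive.py '[0, 0, 0.005, 0, 0, 0, 0, 0, 0.005, 0, 0, 0, 0, 0, 0, 0, 0, 0]'
```

```text
time: 5.8
tcp_pos: [645.7, 18.5, 69.9]
ee_rot: [-2.119, -2.319, 0.0]
wrist_force: [-0.8, 0.1, -0.6]
finger_gap: 20.4
finger_force: 59.1
time: 6.05
tcp_pos: [645.9, 18.5, 69.2]
ee_rot: [2.118, 2.319, 0.001]
wrist_force: [-5.1, -0.0, 8.8]
finger_gap: 20.4
finger_force: 60.3
```

Scaled: 2 mm is 0.01, -0.5 mm is -0.0025.

```bash
python3 drive.py '[0.01, 0, -0.0025, 0, 0, 0, 0.01, 0, 0, 0, 0, 0, 0, 0, 0, 0, 0, 0]'
python3 drive.py '[-0.02, 0, 0, 0, 0, 0, -0.02, 0, 0, 0, 0, 0, 0, 0, 0, 0, 0, 0]'
```

```text
time: 6.3
tcp_pos: [645.8, 20.3, 69.2]
ee_rot: [2.117, 2.316, -0.004]
wrist_force: [-0.2, -19.6, 3.9]
finger_gap: 20.3
finger_force: 59.7
time: 6.55
tcp_pos: [646.4, 15.1, 69.1]
ee_rot: [-2.118, -2.319, -0.003]
wrist_force: [-0.5, 6.7, 6.3]
finger_gap: 20.0
finger_force: 60.0
```

Scaled: 2.6 mm is 0.013, -0.5 mm is -0.0025.

```bash
python3 drive.py '[0.013, 0, -0.0025, 0, 0, 0, 0, 0, 0, 0, 0, 0, 0, 0, 0, 0, 0, 0]'
python3 drive.py '[0, 0, 0, 0, 0, 0, 0, 0, 0, 0, 0, 0, 0, 0, 0, 0, 0, 0, 0, 0, -0.1, 0, 0, 0, 0, 0, -0.175, 0, 0, 0, 0, 0, -0.175, 0, 0, 0, 0, 0, -0.1, 0, 0, 0, 0, 0, 0, 0, 0, 0]' 50
python3 - <<'E'
from h import *
plan(390,-215,260,3.05,13)
E
```

```text
time: 6.8
tcp_pos: [645.9, 17.4, 69.2]
ee_rot: [-2.118, -2.32, -0.0]
wrist_force: [-0.0, 2.5, 2.9]
finger_gap: 20.6
finger_force: 59.6
time: 7.47
tcp_pos: [647.4, 17.0, 184.7]
ee_rot: [2.115, 2.316, 0.007]
wrist_force: [-0.2, -0.1, 1.3]
finger_gap: 50.3
finger_force: 0.0
13 x -0.1 -28.9 -5.8 0 0 -0.1068 |step|=29
```

Scaled: -28.9 mm is -0.1445, -5.8 mm is -0.029, -0.1068 rad is -0.034.

```bash
python3 drive.py '[-0.0005, -0.1445, -0.029, 0, 0, -0.034, -0.0005, -0.1445, -0.029, 0, 0, -0.034, -0.0005, -0.1445, -0.029, 0, 0, -0.034, -0.0005, -0.1445, -0.029, 0, 0, -0.034, -0.0005, -0.1445, -0.029, 0, 0, -0.034, -0.0005, -0.1445, -0.029, 0, 0, -0.034, -0.0005, -0.1445, -0.029, 0, 0, -0.034, -0.0005, -0.1445, -0.029, 0, 0, -0.034, -0.0005, -0.1445, -0.029, 0, 0, -0.034, -0.0005, -0.1445, -0.029, 0, 0, -0.034]'
python3 drive.py '[-0.0005, -0.1445, -0.029, 0, 0, -0.034, -0.0005, -0.1445, -0.029, 0, 0, -0.034, -0.0005, -0.1445, -0.029, 0, 0, -0.034, 0, 0, 0, 0, 0, 0, 0, 0, 0, 0, 0, 0]'
cat >> h.py <<'E'
def slats(c,im,z,lo=(8,95,90)):
    for k in blobs(im,lo,(24,255,255),1000):
        p=np.array([plane(c,q,z)[:2] for q in k[:,0,:].astype(float)],np.float32); r=cv2.minAreaRect(p); b=cv2.boxPoints(r)
        L=max([b[1]-b[0],b[2]-b[1]],key=np.linalg.norm); w=(np.arctan2(L[1],L[0])+np.pi/2)%np.pi-np.pi/2
        print(cv2.boundingRect(k),np.round(r[0],1),np.round(sorted(r[1]),1),"yaw %.3f"%w,"xmin %.0f"%p[:,0].min())
E
python3 - <<'E'
from h import *
c=vision.camera_info("wrist"); im=vision.get_image("wrist"); cv2.imwrite("pics/w4.png",im); print(sense()["tcp_pos"],yaw())
slats(c,im,20)
E
```

```text
time: 8.3
tcp_pos: [413.2, -133.2, 236.9]
ee_rot: [-0.634, -3.077, 0.0]
wrist_force: [0.6, -0.0, 0.9]
finger_gap: 50.0
finger_force: 0.0
time: 8.72
tcp_pos: [388.4, -216.1, 254.0]
ee_rot: [-0.15, -3.138, -0.0]
wrist_force: [0.6, 0.7, 0.2]
finger_gap: 50.0
finger_force: 0.0
[ 388.63932575 -215.20853208  253.86391351] 3.0463667884677044
(220, 200, 33, 138) [ 495.8 -283.3] [ 24.3 174.6] yaw -0.039 xmin 408
(298, 170, 29, 143) [ 469.6 -194.6] [ 23. 173.] yaw -0.138 xmin 383
```

View pics/w4.png

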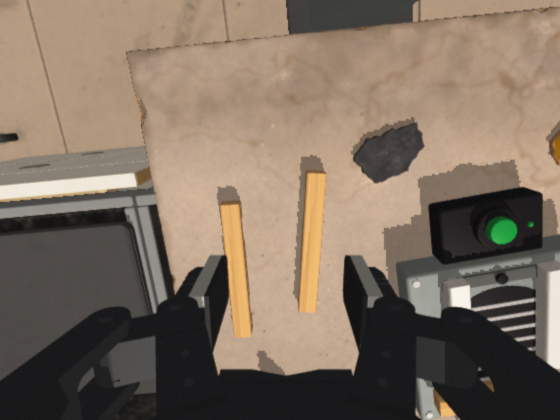

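The wrist view shows R1 from (315,172) to (308,312) and R2 from (231,204) to (243,337), both clear for picking. The dark sherd at (390,150) is well off.

```bash
python3 - <<'E'
from h import *
plan(471.5,-194.6,60,3.0036,6)
E
```

```text
6 x -13.3 5.0 32.3 0 0 0.0071 |step|=35
```

Scaled: 32.3 mm is 0.1615, 20 mm is 0.1, 0.0071 rad is 0.0023.

```bash
python3 drive.py '[-0.0665, 0.025, 0.1615, 0, 0, 0.0023, -0.0665, 0.025, 0.1615, 0, 0, 0.0023, -0.0665, 0.025, 0.1615, 0, 0, 0.0023, -0.0665, 0.025, 0.1615, 0, 0, 0.0023, -0.0665, 0.025, 0.1615, 0, 0, 0.0023, -0.0665, 0.025, 0.1615, 0, 0, 0.0023, 0, 0, 0.1, 0, 0, 0, 0, 0, 0.1, 0, 0, 0, 0, 0, 0.08, 0, 0, 0, 0, 0, 0, 0, 0, 0]' 50
python3 drive.py '[0, 0, 0, 0, 0, 0, 0, 0, 0, 0, 0, 0, 0, 0, 0, 0, 0, 0, 0, 0, 0, 0, 0, 0, 0, 0, 0, 0, 0, 0]' 10 60
python3 drive.py '[0, 0, -0.15, 0, 0, 0, 0, 0, -0.175, 0, 0, 0, 0, 0, -0.175, 0, 0, 0, 0, 0, -0.175, 0, 0, 0, 0, 0, 0, 0, 0, 0]'
python3 - <<'E'
from h import *
s=sense(); c=vision.camera_info("wrist"); im=vision.get_image("wrist"); 
print(s["tcp_pos"],yaw(),s["finger_gap"],s["finger_force"])
slats(c,im,s["tcp_pos"][2]+15)
E
```

```text
time: 9.6
tcp_pos: [469.8, -191.9, 0.9]
ee_rot: [-0.211, -3.129, -0.003]
wrist_force: [-0.4, -0.1, -0.7]
finger_gap: 49.9
finger_force: 0.0
time: 10.02
tcp_pos: [472.2, -194.1, 6.2]
ee_rot: [0.212, 3.132, -0.001]
wrist_force: [-0.3, 3.7, 8.7]
finger_gap: 20.3
finger_force: 59.8
time: 10.43
tcp_pos: [473.6, -195.0, 147.7]
ee_rot: [0.211, 3.125, -0.006]
wrist_force: [0.6, -0.9, 0.0]
finger_gap: 20.1
finger_force: 59.3
[ 473.56573391 -195.01414155  147.66323761] 3.006695587231277 20.12191866697734 59.3462048470974
(149, 136, 60, 176) [ 442.5 -230.5] [12.4 69.9] yaw -0.037 xmin 407
(255, 63, 63, 313) [ 451.5 -192.3] [ 21.2 125.6] yaw -0.137 xmin 388
```

```bash
python3 - <<'E'
from h import *
plan(546.4,6.6,135,1.661,13)
E
```

```text
13 x 7.0 16.3 0.7 0 0 0.1035 |step|=18
```

Scaled: 16.3 mm is 0.0815, 7 mm is 0.035, 0.1035 rad is 0.0329.

```bash
python3 drive.py '[0.035, 0.0815, 0.0035, 0, 0, 0.0329, 0.035, 0.0815, 0.0035, 0, 0, 0.0329, 0.035, 0.0815, 0.0035, 0, 0, 0.0329, 0.035, 0.0815, 0.0035, 0, 0, 0.0329, 0.035, 0.0815, 0.0035, 0, 0, 0.0329, 0.035, 0.0815, 0.0035, 0, 0, 0.0329, 0.035, 0.0815, 0.0035, 0, 0, 0.0329, 0.035, 0.0815, 0.0035, 0, 0, 0.0329, 0.035, 0.0815, 0.0035, 0, 0, 0.0329, 0.035, 0.0815, 0.0035, 0, 0, 0.0329]'
python3 drive.py '[0.035, 0.0815, 0.0035, 0, 0, 0.0329, 0.035, 0.0815, 0.0035, 0, 0, 0.0329, 0.035, 0.0815, 0.0035, 0, 0, 0.0329, 0, 0, 0.125, 0, 0, 0, 0, 0, 0.1, 0, 0, 0, 0, 0, 0, 0, 0, 0, 0, 0, 0, 0, 0, 0, 0, 0, 0, 0, 0, 0]'
python3 - <<'E'
from h import *
print(yaw()); plan(546.4,6.6,78,1.661,1)
E
```

```text
time: 11.32
tcp_pos: [504.1, -26.6, 131.8]
ee_rot: [-1.741, -2.614, 0.001]
wrist_force: [-0.2, -0.2, -1.5]
finger_gap: 20.5
finger_force: 59.3
time: 11.98
tcp_pos: [544.9, 6.6, 86.4]
ee_rot: [2.118, 2.319, 0.001]
wrist_force: [-0.5, -0.9, -1.5]
finger_gap: 20.3
finger_force: 59.2
1.6613234564312096
1 x -0.2 1.5 8.4 0 0 0.0003 |step|=9
```

Scaled: 4 mm is 0.02, 2 mm is 0.01.

```bash
python3 drive.py '[-0.001, 0.0075, 0.02, 0, 0, 0, 0, 0, 0.02, 0, 0, 0, 0, 0, 0.01, 0, 0, 0, 0, 0, 0.01, 0, 0, 0, 0, 0, 0, 0, 0, 0]'
python3 drive.py '[0, 0, 0.005, 0, 0, 0, 0, 0, 0.005, 0, 0, 0, 0, 0, 0.005, 0, 0, 0, 0, 0, 0, 0, 0, 0]'
```

```text
time: 12.4
tcp_pos: [546.0, 6.7, 73.2]
ee_rot: [-2.118, -2.32, 0.0]
wrist_force: [0.5, 0.4, -1.9]
finger_gap: 20.1
finger_force: 59.3
time: 12.73
tcp_pos: [546.1, 6.7, 70.4]
ee_rot: [-2.118, -2.32, 0.0]
wrist_force: [0.2, 0.6, -1.3]
finger_gap: 20.2
finger_force: 59.3
```

Scaled: 1 mm is 0.005.

```bash
python3 drive.py '[0, 0, 0.005, 0, 0, 0, 0, 0, 0.005, 0, 0, 0, 0, 0, 0, 0, 0, 0]'
python3 drive.py '[0.01, 0, 0, 0, 0, 0, 0.01, 0, 0, 0, 0, 0, 0, 0, 0, 0, 0, 0]'
python3 drive.py '[-0.02, 0, 0, 0, 0, 0, -0.02, 0, 0, 0, 0, 0, 0, 0, 0, 0, 0, 0]'
```

```text
time: 12.98
tcp_pos: [546.3, 6.7, 69.1]
ee_rot: [2.118, 2.32, 0.0]
wrist_force: [-3.4, 0.5, 5.3]
finger_gap: 20.5
finger_force: 60.0
time: 13.23
tcp_pos: [546.3, 8.9, 69.2]
ee_rot: [2.116, 2.317, -0.003]
wrist_force: [0.9, -19.8, 3.4]
finger_gap: 20.5
finger_force: 59.8
time: 13.48
tcp_pos: [546.9, 3.7, 69.1]
ee_rot: [-2.117, -2.319, -0.004]
wrist_force: [-1.6, 10.4, 6.1]
finger_gap: 19.9
finger_force: 60.2
```

Scaled: 2.6 mm is 0.013, -0.5 mm is -0.0025.

```bash
python3 drive.py '[0.013, 0, -0.0025, 0, 0, 0, 0, 0, 0, 0, 0, 0, 0, 0, 0, 0, 0, 0]'
python3 drive.py '[0, 0, 0, 0, 0, 0, 0, 0, 0, 0, 0, 0, 0, 0, 0, 0, 0, 0, 0, 0, -0.1, 0, 0, 0, 0, 0, -0.175, 0, 0, 0, 0, 0, -0.175, 0, 0, 0, 0, 0, 0, 0, 0, 0, 0, 0, 0, 0, 0, 0]' 50
python3 - <<'E'
from h import *
plan(497.5,-284,110,3.1026,13)
E
```

```text
time: 13.73
tcp_pos: [546.4, 5.6, 69.2]
ee_rot: [-2.118, -2.32, -0.001]
wrist_force: [-0.1, 3.3, 2.9]
finger_gap: 20.4
finger_force: 59.8
time: 14.4
tcp_pos: [547.2, 5.1, 161.2]
ee_rot: [2.117, 2.318, 0.003]
wrist_force: [-0.7, -0.2, -1.2]
finger_gap: 50.3
finger_force: 0.0
13 x -14.8 -19.7 3.9 0 0 -0.1109 |step|=25
```

Scaled: -19.7 mm is -0.0985, -14.8 mm is -0.074, -0.1109 rad is -0.0353.

```bash
python3 drive.py '[-0.074, -0.0985, 0.0195, 0, 0, -0.0353, -0.074, -0.0985, 0.0195, 0, 0, -0.0353, -0.074, -0.0985, 0.0195, 0, 0, -0.0353, -0.074, -0.0985, 0.0195, 0, 0, -0.0353, -0.074, -0.0985, 0.0195, 0, 0, -0.0353, -0.074, -0.0985, 0.0195, 0, 0, -0.0353, -0.074, -0.0985, 0.0195, 0, 0, -0.0353, -0.074, -0.0985, 0.0195, 0, 0, -0.0353, -0.074, -0.0985, 0.0195, 0, 0, -0.0353, -0.074, -0.0985, 0.0195, 0, 0, -0.0353]'
python3 drive.py '[-0.074, -0.0985, 0.0195, 0, 0, -0.0353, -0.074, -0.0985, 0.0195, 0, 0, -0.0353, -0.074, -0.0985, 0.0195, 0, 0, -0.0353, 0, 0, 0, 0, 0, 0, 0, 0, 0, 0, 0, 0]'
python3 - <<'E'
from h import *
s=sense(); c=vision.camera_info("wrist"); im=vision.get_image("wrist"); 
print(s["tcp_pos"],yaw()); slats(c,im,20)
plan(497.5,-284,4,3.1026,5)
E
```

```text
time: 15.23
tcp_pos: [468.0, -216.8, 118.6]
ee_rot: [-0.571, -3.088, -0.0]
wrist_force: [0.8, 0.8, 0.6]
finger_gap: 50.2
finger_force: 0.0
time: 15.65
tcp_pos: [496.0, -284.3, 106.3]
ee_rot: [-0.063, -3.138, -0.002]
wrist_force: [-0.9, 0.6, -0.3]
finger_gap: 49.6
finger_force: 0.0
[ 496.01093035 -284.29732556  106.3410407 ] 3.1011103004223535
(267, 88, 35, 242) [ 498.  -285.3] [ 21.8 169.9] yaw -0.038 xmin 413
5 x -0.3 -0.0 20.6 0 0 -0.0003 |step|=21
```

```bash
python3 drive.py '[-0.002, -0.0005, 0.1025, 0, 0, 0, -0.002, -0.0005, 0.1025, 0, 0, 0, -0.002, -0.0005, 0.1025, 0, 0, 0, -0.002, -0.0005, 0.1025, 0, 0, 0, -0.002, -0.0005, 0.1015, 0, 0, 0, 0, 0, 0, 0, 0, 0]'
python3 drive.py '[0, 0, 0, 0, 0, 0, 0, 0, 0, 0, 0, 0, 0, 0, 0, 0, 0, 0, 0, 0, 0, 0, 0, 0, 0, 0, 0, 0, 0, 0]' 10 60
python3 drive.py '[0, 0, -0.15, 0, 0, 0, 0, 0, -0.175, 0, 0, 0, 0, 0, -0.175, 0, 0, 0, 0, 0, -0.175, 0, 0, 0, 0, 0, 0, 0, 0, 0, 0, 0, 0, 0, 0, 0]'
python3 - <<'E'
from h import *
s=sense(); c=vision.camera_info("wrist"); im=vision.get_image("wrist"); 
print(s["tcp_pos"],yaw(),s["finger_gap"],s["finger_force"])
slats(c,im,s["tcp_pos"][2]+14)
plan(600.9,-38.9,135,3.2316,8)
E
```

```text
time: 16.2
tcp_pos: [496.5, -282.5, 2.1]
ee_rot: [-0.061, -3.136, -0.004]
wrist_force: [-1.4, 0.4, -1.5]
finger_gap: 50.2
finger_force: 0.0
time: 16.62
tcp_pos: [499.3, -284.7, 7.9]
ee_rot: [0.06, 3.139, -0.002]
wrist_force: [-1.4, 2.4, 7.4]
finger_gap: 20.3
finger_force: 59.8
time: 17.12
tcp_pos: [499.4, -285.0, 144.1]
ee_rot: [0.06, 3.137, -0.004]
wrist_force: [-0.3, -0.8, -1.6]
finger_gap: 20.4
finger_force: 59.2
[ 499.39496373 -284.96214105  144.08937503] 3.103042822065911 20.43142531720854 59.181269109249115
(255, 63, 62, 313) [ 477.5 -284.4] [ 21.2 126.4] yaw -0.037 xmin 414
8 x -13.3 30.5 0.9 0 0 -0.0161 |step|=33
```

Scaled: 30.5 mm is 0.1525, 15 mm is 0.075, -0.0161 rad is -0.0051.

```bash
python3 drive.py '[-0.0665, 0.1525, 0.0045, 0, 0, -0.0051, -0.0665, 0.1525, 0.0045, 0, 0, -0.0051, -0.0665, 0.1525, 0.0045, 0, 0, -0.0051, -0.0665, 0.1525, 0.0045, 0, 0, -0.0051, -0.0665, 0.1525, 0.0045, 0, 0, -0.0051, -0.0665, 0.1525, 0.0045, 0, 0, -0.0051, -0.0665, 0.1525, 0.0045, 0, 0, -0.0051, -0.0665, 0.1525, 0.0045, 0, 0, -0.0051, 0, 0, 0.075, 0, 0, 0, 0, 0, 0.075, 0, 0, 0]'
python3 drive.py '[0, 0, 0, 0, 0, 0, 0, 0, 0, 0, 0, 0, 0, 0, 0, 0, 0, 0]'
python3 - <<'E'
from h import *
print(yaw()); plan(600.9,-38.9,94,3.2316,1)
E
```

```text
time: 18.0
tcp_pos: [600.5, -36.9, 102.4]
ee_rot: [0.146, -3.137, -0.0]
wrist_force: [0.2, -0.3, -1.1]
finger_gap: 20.3
finger_force: 59.2
time: 18.25
tcp_pos: [600.4, -39.1, 104.0]
ee_rot: [0.141, -3.138, -0.0]
wrist_force: [0.5, -0.7, -0.2]
finger_gap: 20.2
finger_force: 59.2
3.2314824618375666
1 x -0.5 0.1 10.0 0 0 -0.0001 |step|=10
```

Scaled: 5 mm is 0.025, 2 mm is 0.01.

```bash
python3 drive.py '[-0.0025, 0, 0.025, 0, 0, 0, 0, 0, 0.025, 0, 0, 0, 0, 0, 0.01, 0, 0, 0, 0, 0, 0.01, 0, 0, 0, 0, 0, 0, 0, 0, 0]'
python3 drive.py '[0, 0, 0.005, 0, 0, 0, 0, 0, 0.005, 0, 0, 0, 0, 0, 0.005, 0, 0, 0, 0, 0, 0, 0, 0, 0]'
```

```text
time: 18.67
tcp_pos: [600.8, -38.8, 89.4]
ee_rot: [0.142, -3.138, -0.0]
wrist_force: [0.9, -0.1, -1.2]
finger_gap: 20.1
finger_force: 59.2
time: 19.0
tcp_pos: [600.9, -38.7, 86.8]
ee_rot: [0.142, -3.138, -0.0]
wrist_force: [0.3, 0.1, -0.4]
finger_gap: 19.9
finger_force: 59.2
```

The manual's scale: shifts go in shares of 200 mm and turns go in shares of pi rad. Converting my numbers, 1 mm is 0.005.

```bash
python3 drive.py '[0, 0, 0.005, 0, 0, 0, 0, 0, 0.005, 0, 0, 0, 0, 0, 0.005, 0, 0, 0, 0, 0, 0, 0, 0, 0]'
python3 drive.py '[0, 0, 0.005, 0, 0, 0, 0, 0, 0.005, 0, 0, 0, 0, 0, 0, 0, 0, 0]'
```

```text
time: 19.33
tcp_pos: [601.1, -38.7, 84.0]
ee_rot: [-0.142, 3.138, -0.0]
wrist_force: [-0.7, -0.8, -0.8]
finger_gap: 20.0
finger_force: 59.4
time: 19.58
tcp_pos: [601.2, -38.7, 83.8]
ee_rot: [-0.142, 3.138, -0.0]
wrist_force: [-10.3, 0.3, 18.6]
finger_gap: 20.6
finger_force: 61.7
```

Scaled: -2 mm is -0.01.

```bash
python3 drive.py '[0, 0, -0.01, 0, 0, 0, 0, 0, 0, 0, 0, 0]'
python3 drive.py '[0, 0, 0, 0, 0, 0, 0, 0, 0, 0, 0, 0, 0, 0, 0, 0, 0, 0, 0, 0, -0.1, 0, 0, 0, 0, 0, -0.175, 0, 0, 0, 0, 0, -0.175, 0, 0, 0, 0, 0, 0, 0, 0, 0, 0, 0, 0, 0, 0, 0]' 50
python3 - <<'E'
from h import *
plan(549,331,120,3.2836,11)
E
```

```text
time: 19.75
tcp_pos: [601.2, -38.8, 84.4]
ee_rot: [-0.142, 3.138, -0.0]
wrist_force: [-0.2, 0.0, -0.2]
finger_gap: 20.6
finger_force: 59.3
time: 20.42
tcp_pos: [601.9, -38.8, 176.1]
ee_rot: [-0.142, 3.135, -0.001]
wrist_force: [-0.0, 0.0, -0.0]
finger_gap: 49.8
finger_force: 0.0
11 x 1.0 34.0 5.1 0 0 -0.0047 |step|=34
```

Scaled: 34 mm is 0.17, 15 mm is 0.075, -0.0047 rad is -0.0015.

```bash
python3 drive.py '[0.005, 0.17, 0, 0, 0, -0.0015, 0.005, 0.17, 0, 0, 0, -0.0015, 0.005, 0.17, 0, 0, 0, -0.0015, 0.005, 0.17, 0, 0, 0, -0.0015, 0.005, 0.17, 0, 0, 0, -0.0015, 0.005, 0.17, 0, 0, 0, -0.0015, 0.005, 0.17, 0.05, 0, 0, -0.0015, 0.005, 0.17, 0.05, 0, 0, -0.0015, 0.005, 0.17, 0.05, 0, 0, -0.0015, 0.005, 0.17, 0.075, 0, 0, -0.0015]'
python3 drive.py '[0.005, 0.17, 0.055, 0, 0, -0.0015, 0, 0, 0, 0, 0, 0, 0, 0, 0, 0, 0, 0]'
python3 - <<'E'
from h import *
s=sense(); c=vision.camera_info("wrist"); im=vision.get_image("wrist"); 
print(s["tcp_pos"],yaw()); slats(c,im,20)
E
```

```text
time: 21.25
tcp_pos: [552.5, 299.6, 127.8]
ee_rot: [0.216, -3.134, 0.0]
wrist_force: [1.5, 0.5, -0.1]
finger_gap: 49.9
finger_force: 0.0
time: 21.5
tcp_pos: [546.3, 332.5, 115.4]
ee_rot: [0.227, -3.13, 0.002]
wrist_force: [-0.4, -1.3, 0.3]
finger_gap: 49.8
finger_force: 0.0
[546.27846071 332.54981663 115.38588912] 3.2848075668301786
(269, 89, 34, 234) [548.2 333.1] [ 21.9 169.8] yaw 0.149 xmin 463
```

```bash
python3 - <<'E'
from h import *
plan(548.4,333,5,3.2906,6)
E
```

```text
6 x -0.3 0.2 18.6 0 0 -0.0010 |step|=19
```

Scaled: 18.6 mm is 0.093, 18 mm is 0.09, -0.001 rad is -0.0003.

```bash
python3 drive.py '[-0.0015, 0, 0.093, 0, 0, -0.0003, -0.0015, 0, 0.093, 0, 0, -0.0003, -0.0015, 0, 0.093, 0, 0, -0.0003, -0.0015, 0, 0.093, 0, 0, -0.0003, -0.0015, 0, 0.093, 0, 0, -0.0003, -0.0015, 0, 0.09, 0, 0, -0.0003, 0, 0, 0, 0, 0, 0]'
python3 drive.py '[0, 0, 0, 0, 0, 0, 0, 0, 0, 0, 0, 0, 0, 0, 0, 0, 0, 0, 0, 0, 0, 0, 0, 0, 0, 0, 0, 0, 0, 0]' 10 60
python3 drive.py '[0, 0, -0.15, 0, 0, 0, 0, 0, -0.175, 0, 0, 0, 0, 0, -0.175, 0, 0, 0, 0, 0, -0.175, 0, 0, 0, 0, 0, 0, 0, 0, 0, 0, 0, 0, 0, 0, 0]'
python3 - <<'E'
from h import *
s=sense(); c=vision.camera_info("wrist"); im=vision.get_image("wrist"); 
print(s["tcp_pos"],yaw(),s["finger_gap"],s["finger_force"])
slats(c,im,s["tcp_pos"][2]+14)
plan(591.9,60.65,140,3.2316,8)
E
```

```text
time: 22.13
tcp_pos: [548.3, 329.7, 3.3]
ee_rot: [0.23, -3.129, 0.003]
wrist_force: [-0.7, -0.5, 0.0]
finger_gap: 50.1
finger_force: 0.0
time: 22.55
tcp_pos: [550.2, 331.9, 8.8]
ee_rot: [-0.232, 3.131, 0.001]
wrist_force: [0.9, -3.2, 7.6]
finger_gap: 20.3
finger_force: 59.8
time: 23.05
tcp_pos: [550.2, 332.3, 145.0]
ee_rot: [-0.232, 3.129, 0.003]
wrist_force: [-0.2, 0.3, -2.2]
finger_gap: 19.9
finger_force: 59.3
[550.19634661 332.25193976 144.97862311] 3.2897206807887813 19.920856228545492 59.295597821474075
(255, 61, 62, 315) [528.3 328.8] [ 21.2 127.1] yaw 0.150 xmin 464
8 x -1.1 -34.3 0.3 0 0 0.0073 |step|=34
```

Scaled: -34.3 mm is -0.1715, 15 mm is 0.075, 0.0073 rad is 0.0023.

```bash
python3 drive.py '[-0.0055, -0.1715, 0.0015, 0, 0, 0.0023, -0.0055, -0.1715, 0.0015, 0, 0, 0.0023, -0.0055, -0.1715, 0.0015, 0, 0, 0.0023, -0.0055, -0.1715, 0.0015, 0, 0, 0.0023, -0.0055, -0.1715, 0.0015, 0, 0, 0.0023, -0.0055, -0.1715, 0.0015, 0, 0, 0.0023, -0.0055, -0.1715, 0.0015, 0, 0, 0.0023, -0.0055, -0.1715, 0.0015, 0, 0, 0.0023, 0, 0, 0.075, 0, 0, 0, 0, 0, 0.075, 0, 0, 0]'
python3 drive.py '[0, 0, 0, 0, 0, 0, 0, 0, 0, 0, 0, 0, 0, 0, 0, 0, 0, 0]'
python3 - <<'E'
from h import *
print(yaw()); plan(592.2,60.65,94,3.2316,1)
E
```

```text
time: 23.93
tcp_pos: [591.5, 58.6, 108.2]
ee_rot: [0.136, -3.138, 0.0]
wrist_force: [-0.7, 0.3, -1.9]
finger_gap: 20.2
finger_force: 59.4
time: 24.18
tcp_pos: [591.5, 60.9, 109.5]
ee_rot: [0.142, -3.138, -0.0]
wrist_force: [0.1, -0.4, -1.1]
finger_gap: 20.2
finger_force: 59.4
3.2317373021766738
1 x -0.7 -0.3 15.5 0 0 0.0001 |step|=16
```

Scaled: 6 mm is 0.03, 3 mm is 0.015.

```bash
python3 drive.py '[-0.0035, -0.0015, 0.03, 0, 0, 0, 0, 0, 0.03, 0, 0, 0, 0, 0, 0.015, 0, 0, 0, 0, 0, 0.01, 0, 0, 0, 0, 0, 0.01, 0, 0, 0, 0, 0, 0, 0, 0, 0]'
python3 drive.py '[0, 0, 0.005, 0, 0, 0, 0, 0, 0.005, 0, 0, 0, 0, 0, 0.005, 0, 0, 0, 0, 0, 0, 0, 0, 0]'
python3 drive.py '[0, 0, 0.005, 0, 0, 0, 0, 0, 0.005, 0, 0, 0, 0, 0, 0, 0, 0, 0]'
```

```text
time: 24.68
tcp_pos: [592.2, 60.4, 90.1]
ee_rot: [0.141, -3.138, -0.0]
wrist_force: [-0.2, -0.6, -1.9]
finger_gap: 20.1
finger_force: 59.4
time: 25.02
tcp_pos: [592.3, 60.3, 87.3]
ee_rot: [0.141, -3.138, 0.0]
wrist_force: [0.3, -0.1, -1.2]
finger_gap: 19.7
finger_force: 59.4
time: 25.27
tcp_pos: [592.3, 60.4, 85.3]
ee_rot: [0.141, -3.138, 0.0]
wrist_force: [-0.0, 0.5, -0.8]
finger_gap: 20.1
finger_force: 59.4
```

Scaled: 1 mm is 0.005.

```bash
python3 drive.py '[0, 0, 0.005, 0, 0, 0, 0, 0, 0.005, 0, 0, 0, 0, 0, 0, 0, 0, 0]'
python3 drive.py '[0, 0, -0.006, 0, 0, 0, 0, 0, 0, 0, 0, 0]'
python3 drive.py '[0, 0, 0, 0, 0, 0, 0, 0, 0, 0, 0, 0, 0, 0, 0, 0, 0, 0, 0, 0, -0.1, 0, 0, 0, 0, 0, -0.175, 0, 0, 0, 0, 0, -0.175, 0, 0, 0, 0, 0, 0, 0, 0, 0, 0, 0, 0, 0, 0, 0]' 50
python3 - <<'E'
from h import *
for n in ("top","side"): cv2.imwrite(f"pics/{n}5.png",vision.get_image(n))
c=vision.camera_info("wrist"); cv2.imwrite("pics/w5.png",vision.get_image("wrist"))
plan(450,0,200,3.2316,5)
a=cv2.imread("pics/side5.png")[150:270,190:390]; cv2.imwrite("pics/side5c.png",cv2.resize(a,None,fx=4,fy=4,interpolation=cv2.INTER_CUBIC))
E
```

```text
time: 25.52
tcp_pos: [592.4, 60.4, 84.7]
ee_rot: [-0.141, 3.138, -0.0]
wrist_force: [-6.1, -0.3, 11.2]
finger_gap: 20.2
finger_force: 60.9
time: 25.68
tcp_pos: [592.5, 60.4, 85.0]
ee_rot: [-0.141, 3.138, 0.0]
wrist_force: [0.7, 0.3, -0.6]
finger_gap: 20.3
finger_force: 59.5
time: 26.35
tcp_pos: [593.2, 60.4, 177.0]
ee_rot: [-0.141, 3.135, 0.0]
wrist_force: [-0.2, -0.8, -1.2]
finger_gap: 50.1
finger_force: 0.0
5 x 29.3 -9.5 -5.3 0 0 -0.0001 |step|=31
```

View pics/side5c.png

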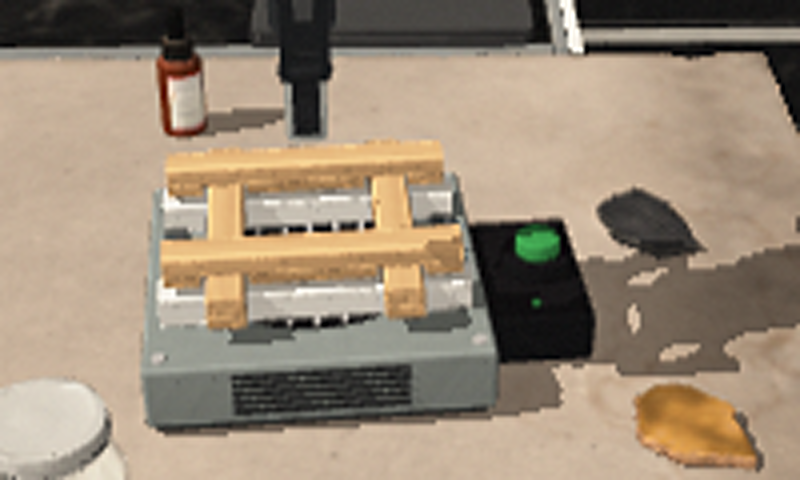

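The side crop shows all four slats seated, with the upper pair at (305,165) and (310,255) lying flush over the lower pair. The button stands up at (538,243).

Scaled: 29.3 mm is 0.1465, -9.5 mm is -0.0475.

```bash
python3 drive.py '[0.1465, -0.0475, -0.0265, 0, 0, 0, 0.1465, -0.0475, -0.0265, 0, 0, 0, 0.1465, -0.0475, -0.0265, 0, 0, 0, 0.1465, -0.0475, -0.0265, 0, 0, 0, 0.1465, -0.0475, -0.0265, 0, 0, 0, 0, 0, 0, 0, 0, 0, 0, 0, 0, 0, 0, 0]' 0 40
python3 - <<'E'
from h import *
import json
s=sense(); c=vision.camera_info("wrist"); im=vision.get_image("wrist"); cv2.imwrite("pics/w6.png",im)
print(s["tcp_pos"],yaw(),s["finger_gap"])
C=[(c,im),(json.load(open("w1.json")),cv2.imread("pics/w1.png")),(vision.camera_info("side"),cv2.imread("pics/side5.png")),(vision.camera_info("top"),cv2.imread("pics/top0.png"))]
U=[]
for ci,i in C:
    k=max(blobs(i,(50,120,60),(85,255,255),30),key=cv2.contourArea); u=np.array(cv2.minAreaRect(k)[0]); U.append(u); print(np.round(u),cv2.contourArea(k),np.round([plane(ci,u,z) for z in(50,58)],1).tolist())
for i,j in((0,2),(1,2),(0,1),(3,2)): p,e=tri(C[i][0],U[i],C[j][0],U[j]); print(np.round(p,1),round(e,1))
E
```

```text
time: 27.08
tcp_pos: [450.0, -0.5, 200.9]
ee_rot: [-0.139, 3.138, -0.0]
wrist_force: [-0.2, -0.3, 0.2]
finger_gap: -0.3
finger_force: 0.0
[449.99907422  -0.45094549 200.89462869] 3.230721237194436 -0.2910328782489503
[284. 205.] 830.0 [[459.2, -0.8, 50.0], [457.1, -1.0, 58.0]]
[ 74. 190.] 676.0 [[459.4, -3.0, 50.0], [457.6, 1.9, 58.0]]
[324. 211.] 69.5 [[457.5, -3.9, 50.0], [458.6, 8.4, 58.0]]
[283. 252.] 113.5 [[460.5, -2.2, 50.0], [459.7, -1.8, 58.0]]
[458.2  -0.8  52.2] 0.9
[458.3  -1.3  52.1] 1.3
[458.5  -0.9  53.4] 0.3
[459.   -1.9  51.6] 2.7
```

Scaled: 28 mm is 0.14, 25 mm is 0.125.

```bash
python3 drive.py '[-0.01, 0, 0.14, 0, 0, 0, -0.01, 0, 0.14, 0, 0, 0, -0.01, 0, 0.14, 0, 0, 0, -0.01, 0, 0.125, 0, 0, 0, 0, 0, 0.09, 0, 0, 0, 0, 0, 0.04, 0, 0, 0, 0, 0, 0, 0, 0, 0, 0, 0, 0, 0, 0, 0]'
python3 drive.py '[0, 0, 0.01, 0, 0, 0, 0, 0, 0.01, 0, 0, 0, 0, 0, 0.01, 0, 0, 0, 0, 0, 0, 0, 0, 0]'
python3 drive.py '[0, 0, 0.01, 0, 0, 0, 0, 0, 0.01, 0, 0, 0, 0, 0, 0, 0, 0, 0]'
```

```text
time: 27.8
tcp_pos: [459.0, 0.8, 66.3]
ee_rot: [0.141, -3.137, -0.0]
wrist_force: [0.1, -0.1, 1.8]
finger_gap: -0.1
finger_force: 0.0
time: 28.13
tcp_pos: [458.7, 0.6, 60.3]
ee_rot: [-0.141, 3.138, -0.0]
wrist_force: [0.2, -0.6, -0.9]
finger_gap: -0.4
finger_force: 0.0
time: 28.38
tcp_pos: [458.9, 0.6, 56.2]
ee_rot: [-0.141, 3.138, -0.0]
wrist_force: [0.1, 0.1, 3.1]
finger_gap: -0.0
finger_force: 1.7
```

Scaled: 2 mm is 0.01, 1 mm is 0.005.

```bash
python3 drive.py '[0, 0, 0.01, 0, 0, 0, 0, 0, 0.005, 0, 0, 0, 0, 0, 0, 0, 0, 0]'
python3 drive.py '[0, 0, 0.005, 0, 0, 0, 0, 0, 0.005, 0, 0, 0, 0, 0, 0, 0, 0, 0]'
python3 drive.py '[0, 0, 0.005, 0, 0, 0, 0, 0, 0.005, 0, 0, 0, 0, 0, 0, 0, 0, 0]'
```

```text
time: 28.63
tcp_pos: [458.9, 0.6, 53.9]
ee_rot: [-0.141, 3.138, -0.0]
wrist_force: [-3.2, -0.9, 11.7]
finger_gap: 0.1
finger_force: 5.3
time: 28.88
tcp_pos: [459.1, 0.6, 53.5]
ee_rot: [-0.141, 3.138, -0.0]
wrist_force: [-15.0, 0.5, 31.7]
finger_gap: -0.2
finger_force: 16.1
time: 29.13
tcp_pos: [459.3, 0.6, 53.1]
ee_rot: [-0.141, 3.137, -0.0]
wrist_force: [-26.3, 1.6, 54.5]
finger_gap: 0.3
finger_force: 26.8
```

Scaled: -35 mm is -0.175, -20 mm is -0.1.

```bash
python3 drive.py '[0, 0, -0.015, 0, 0, 0, 0, 0, -0.03, 0, 0, 0, 0, 0, -0.1, 0, 0, 0, 0, 0, -0.175, 0, 0, 0, 0, 0, -0.175, 0, 0, 0, 0, 0, -0.175, 0, 0, 0, 0, 0, 0, 0, 0, 0, 0, 0, 0, 0, 0, 0]'
python3 - <<'E'
from h import *
a=vision.get_image("wrist"); b=vision.get_image("side")[150:270,190:390]
cv2.imwrite("pics/end.png",np.hstack([cv2.resize(a,(400,300)),cv2.resize(b,(400,300))]))
E
```

```text
time: 29.8
tcp_pos: [459.3, 0.6, 184.8]
ee_rot: [-0.141, 3.135, -0.0]
wrist_force: [-0.3, 0.0, -1.0]
finger_gap: -0.0
finger_force: 0.0
```

View pics/end.png

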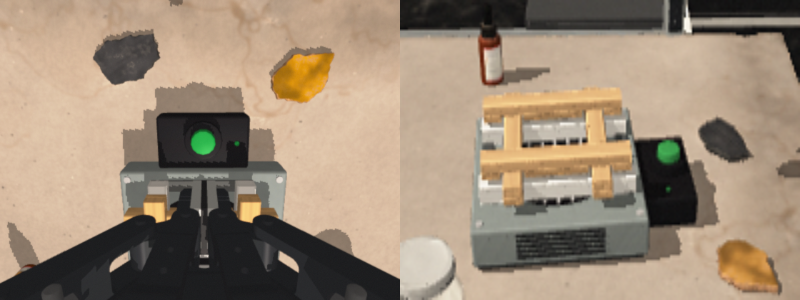

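The tower is standing and the button is back up at (668,152) in the side half. The sherds, jar and bottle haven't moved, and the robot is clear of everything.

```bash
python3 -c "
from plant import bot, vision, sense
print(bot.finish_job())"
```

```text
the job is handed in; nothing more can be done
None
```

The tower stands with all four slats seated over the pieces beneath them, the start button went to its stop and came back up, nothing else was moved, and I handed the job in at about 30 s; no verdict came back.

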